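Set plaster casts on their matching drying boards

TASK

Stand each of the four plaster casts upright on the round drying board whose grey pad has the outline of its foot (the pad is just a little larger all round): centred on the pad, and with the oblong dish and the six-sided pot turned to line up with their pads. The casts are fresh, so set them down without dropping them, and leave the tape roll where it is.

Things in the scene. Friction and masses are not known exactly. Their poses are not given: they have to be found in the camera images.
- wide_round_center (a point): wide round white plaster candle holder, 64 mm diameter, 48 mm tall, with a 40 mm wide well in its top; loose, standing upright on the table. This point is its centre, half-way up, z up.
- small_round_center (a point): small round white plaster candle holder, 42 mm diameter, 48 mm tall, with a 22 mm hole in its top; loose, standing upright on the table. This point is its centre, half-way up, z up.
- hexagon_center (a point): six-sided white plaster pot, 54 mm across flats (62 mm across corners), 58 mm tall, hollow and open at the top, walls 7 mm; two of its flats face its own +y and -y; loose, standing upright on the table. This point is its centre, half-way up, z up.
- oblong_center (a point): oblong white plaster dish, 92 mm long (own x) by 40 mm wide (own y), 42 mm tall, hollow and open at the top, walls 6 mm; loose, standing upright on the table. This point is its centre, half-way up, z up.
- bat_wide_round_pad (a point): round plywood drying board, 116 mm in diameter, 9 mm thick, fixed to the table, with a grey felt pad 3 mm thick at its middle: a disc 72 mm in diameter. This point is the centre of the pad's top face, 12 mm above the table, z up. It belongs to the wide round cast.
- bat_small_round_pad (a point): round plywood drying board, 116 mm in diameter, 9 mm thick, fixed to the table, with a grey felt pad 3 mm thick at its middle: a disc 50 mm in diameter. This point is the centre of the pad's top face, 12 mm above the table, z up. It belongs to the small round cast.
- bat_hexagon_pad (a point): round plywood drying board, 116 mm in diameter, 9 mm thick, fixed to the table, with a grey felt pad 3 mm thick at its middle: a hexagon 62 mm across flats, two flats facing its own +y and -y. This point is the centre of the pad's top face, 12 mm above the table, z up. It belongs to the hexagon cast.
- bat_oblong_pad (a point): round plywood drying board, 116 mm in diameter, 9 mm thick, fixed to the table, with a grey felt pad 3 mm thick at its middle: a rectangle 100 mm long (own x) by 48 mm wide (own y). This point is the centre of the pad's top face, 12 mm above the table, z up. It belongs to the oblong cast.
- tape_mid (a point): roll of brown tape lying flat, 96 mm outside diameter, 25 mm tall, loose; this point is the centre of its hole, half-way up. Not part of the job.
Mind the look-alikes: they are no part of the job. What is shaped like the part that bears hexagon_center but black or yellow is not meant.

How it is judged:
By the outcome, as a careful person would: the job done as asked, in the order asked, and still so for the second after the job is handed in, with the robot touching nothing.
It also fails if it takes over 96 s, if anything falls off the work surface, if the arm or the gripper's body presses on something with over 40 N, if the wrist force passes 120 N, or if a joint passes its speed limit or range.

ROBOT

A 6-joint arm with a two-finger parallel gripper is mounted at the origin on the work surface. World frame = base frame: x ahead of the robot, y to its left, z up, the work surface at z = 0. Lengths are in m, angles in rad, forces in N, time in s.
With the tool pointing down it reaches from about 0.3 to 0.875 m from the base axis. Payload 6.4 kg.
Tool frame: the origin (TCP) lies midway between the tips of the shut fingers; the grasp point (between the pads) lies 19 mm behind it (grasp_offset is the distance from the TCP to the grasp point, in m); z points along the fingers, y is the line along which they close (so a half turn about z gives the same grasp; the last joint's range is limited). The gripper opens to 85 mm and grips with 20 to 120 N. Pads are 22 mm wide; open, the fingers measure 114 mm over their backs; the gripper's body (76 mm by 85 mm) begins 54 mm behind the grasp point. The pads swing forward as they close: fully open they stand 13 mm farther back than shut.
Start: joints at [-1.312, 0.181, 1.607, -0, 1.354, -0.206], TCP at [0.258, -0.514, 0.231] pointing down, gripper open.
Joint ranges: [-2.99, 2.99], [-0.89, 2.07], [0.3, 2.58], [-1.14, 4.28], [0, 2.63], [-3.12, 3.12]. Speed limits (rad/s): [2.57, 2.57, 3.01, 3.14, 3.14, 3.14].

INTERFACE

Orientations are given as a unit quaternion [w, x, y, z].
In Python, from bench import * gives the robot as it stands. The module is installed in compiled form; this text tells all that it offers.
- The arm moves only by the tool servo_tool, never from a script. Its argument "commands" is text: rows parted by semicolons, each of 7 numbers parted by spaces: the turn, a rotation vector about the tool's x, y, z in rad, then the shift along the tool's x, y, z in mm, then the opening, from 0 (shut) to 1 (fully open). In form: wx wy wz dx dy dz claw; .... A call has 1 to 5 rows; each row shifts and turns the commanded pose from where the row before left it, along the tool's axes as they then stand; what a row does not reach is not made up. A row lasts 1/8 s, in which the tool goes at most 62.5 mm and 10.7 degrees, less where a joint would pass 70% of its speed; a pose out of reach is approached as far as the arm can. A call with a gripper value outside its range is refused whole. The fingers move at their own pace and stop on an object; the grip force is fixed at half the most. Time passes only in rows, so rows that do not move let the fingers close. It gives the time, the measured TCP pose, the force, the opening and the grip force at its end, in the units of the state.
- get_obs(): the state, without advancing time (a new reading comes with each control period).
- camera(name): name is "scene" or "side" or "wrist"; returns the picture (384x512x3 uint8, blue, green, red); there is no depth.
- calibration(name): a dict with "fx", "fy", "cx", "cy" (pixels), "R" (3x3) and "t" (3): a world point X has camera coordinates R X + t. Camera axes: x right, y down, z forward; pixel columns grow to the right and rows downward; lengths in m; the calibration is good to about 2 mm. A picture is of the moment at which its call begins: read the wrist's pose just before it. calibration takes no time and is no camera call; for the wrist camera it gives the pose at the moment of the call.
- hand_in(): hands the job in; it is judged then, once.
The state is a dict: "time_s": time; "q": joint angles; "dq": joint speeds; "joint_efforts": joint torques, N m; "eef_pos": TCP position; "eef_rot": TCP orientation; "wrist_force": force on the tool from outside, world axes, zero at the start; "torque": the same for the moment, N m; "opening": opening from 0.0 (shut) to 1.0 (fully open); "grasp_force": force on a finger pad.
Only numpy, scipy, OpenCV 4.12 (cv2) and the standard library are available. Lean on these libraries where they do the work, as an engineer would, in place of code of your own. Each camera call takes 0.05 s, during which the arm holds its last target. There are 200 camera calls.

## Working session

There is one attempt and no reset: what is moved stays moved. The work goes in short steps, Python scripts to look and compute and a tool call to move; the robot and the scene stay as the last step left them, time stands still between calls to the robot, and variables do not carry over. Pictures are saved under pics/ and viewed, at most 14 in all, crops included, and the job is handed in when it is done.

Besides the shell and the picture viewer there is one more tool, called after "Request:" by a JSON object that holds its "name" and its "arguments". servo_tool: Moves the arm, as the interface text tells. Its arguments: {"type":"object","properties":{"commands":{"type":"string"}},"required":["commands"]}

```bash
mkdir -p pics
python3 - <<'E'
from bench import *
import cv2
o=get_obs();print({k:(o[k]) for k in('time_s','eef_pos','eef_rot','opening','wrist_force')})
for n in('scene','side','wrist'):
    c=calibration(n);print(n,c['fx'],c['cx'],c['cy'],c['R'],c['t'])
    im=camera(n);cv2.imwrite(f'pics/{n}0.png',im)
    cv2.imwrite(f'pics/{n}0b.png',cv2.resize(im,(800,600),interpolation=cv2.INTER_CUBIC))
E
```

```text
{'time_s': 0.0, 'eef_pos': array([ 0.25759824, -0.51345851,  0.23037112]), 'eef_rot': array([-8.94704308e-04,  9.73117139e-01,  2.30308996e-01, -2.62736091e-05]), 'opening': 1.0017841957341242, 'wrist_force': array([ 0.74610681, -0.30032748, -0.03464069])}
scene 360.52622544546404 250.9531820091645 191.8530119501576 [[-0.03871411  0.99916326 -0.01319108]
 [ 0.83569847  0.02513756 -0.54861295]
 [-0.54782231 -0.03226282 -0.83597238]] [-0.06114667 -0.3801579   1.20599602]
side 362.44005676887264 258.64216447411735 190.57574623519355 [[-0.85715347 -0.51505769 -0.00187187]
 [-0.36470354  0.60949396 -0.7039236 ]
 [ 0.36370216 -0.60268788 -0.71027323]] [0.48582118 0.17302148 0.73665335]
wrist 294.1890152734694 254.20840368905488 190.77175179021347 [[ 0.44778088 -0.894142   -0.00153782]
 [-0.86345372 -0.43285783  0.25900147]
 [-0.23224976 -0.11464807 -0.9658757 ]] [-0.57339588 -0.03325198  0.37929952]
```

View pics/scene0b.png

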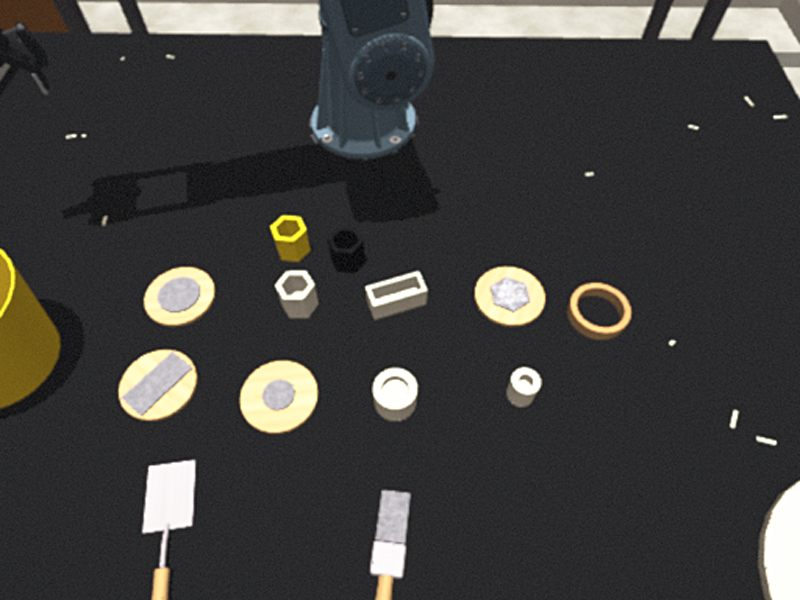

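View pics/side0b.png

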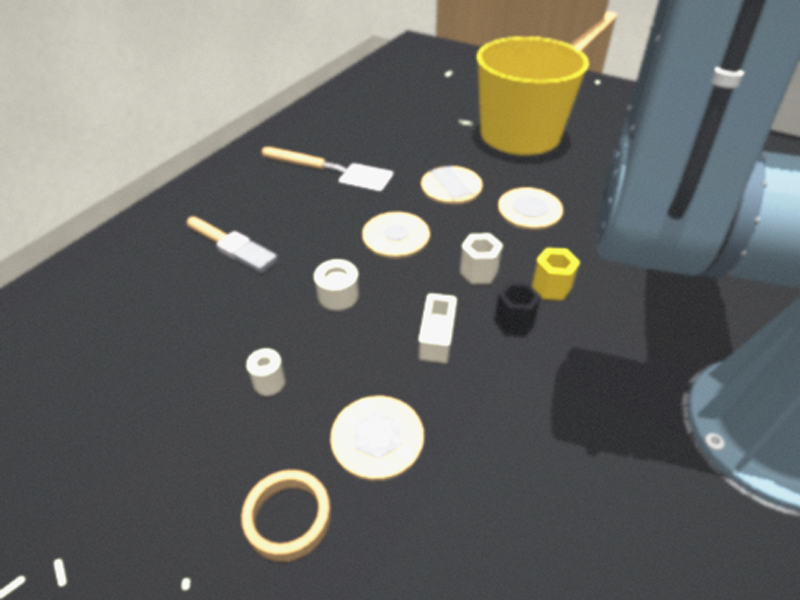

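The scene view (800x600 scale) has pads at wide (180,294), oblong (158,384), small (278,395) and hexagon (510,294). The casts are hexagon (296,285), oblong (396,287), wide round (395,385) and small round (524,379). The tape is at (600,310), and the yellow and black hexagons are decoys.

```bash
cat > h.py <<'E'
from bench import *
import numpy as np, cv2
def ray(c,u,v,z):
    d=c['R'].T@np.array([(u-c['cx'])/c['fx'],(v-c['cy'])/c['fy'],1]); p=-c['R'].T@c['t']
    return (p+d*(z-p[2])/d[2])[:2]
def proj(c,X):
    x=c['R']@np.array(X)+c['t'];return np.array([c['fx']*x[0]/x[2]+c['cx'],c['fy']*x[1]/x[2]+c['cy']])
def rect(c,im,z,cx,cy,half,s=0.0005):
    """top-down map at height z: columns = +y to the left -> right is -y, rows: top is +x"""
    n=int(2*half/s); g=np.arange(n)*s-half
    Y,X=np.meshgrid(cy-g,cx-g); P=np.stack([X,Y,np.full_like(X,z)],-1)@c['R'].T+c['t']
    return cv2.remap(im,(c['fx']*P[...,0]/P[...,2]+c['cx']).astype(np.float32),(c['fy']*P[...,1]/P[...,2]+c['cy']).astype(np.float32),cv2.INTER_LINEAR)
E
python3 - <<'E'
from h import *
c=calibration('scene')
for n,u,v,z in [('pw',180,294,.012),('po',158,384,.012),('ps',278,395,.012),('ph',510,294,.012),('hex',296,281,.058),('obl',396,287,.042),('wide',395,382,.048),('small',524,378,.048),('tape',600,308,.025),('yel',289,225,.058),('blk',346,240,.058)]:
    print(n,ray(c,u*.64,v*.64,z).round(3))
w=calibration('wrist');o=get_obs();print('cam',-w['R'].T@w['t'],o['eef_pos'])
E
```

```text
pw [ 0.46 -0.28]
po [ 0.625 -0.273]
ps [ 0.637 -0.086]
ph [0.443 0.276]
hex [ 0.459 -0.075]
obl [0.455 0.086]
wide [0.627 0.09 ]
small [0.614 0.278]
tape [0.475 0.417]
yel [ 0.341 -0.103]
blk [ 0.372 -0.002]
cam [ 0.31614822 -0.4836499   0.37420065] [ 0.2576219  -0.51357711  0.23059677]
```

View pics/wrist0b.png

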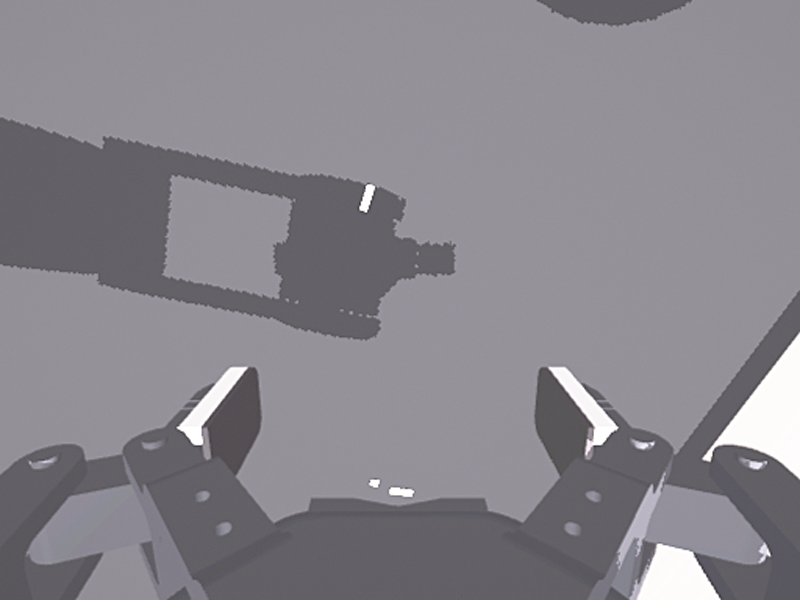

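The wrist view shows only bare table here, with the bucket edge at lower right. The gripper hides the rows below about 370. I'll turn to yaw 0 and fly over the boards for close views.

Request:
{"name": "servo_tool", "arguments": {"commands": "0 0 0.155 0 0 -23 1; 0 0 0.155 0 0 -23 1; 0 0 0.155 0 0 -23 1; 0 0 0 30 -52 0 1; 0 0 0 30 -52 0 1"}}

```text
time_s: 0.78
eef_pos: [0.318, -0.4091, 0.3001]
eef_rot: [-0.0, 1.0, -0.001, 0.0]
wrist_force: [0.8, -0.4, 0.1]
opening: 0.996
grasp_force: 0.0
```

Request:
{"name": "servo_tool", "arguments": {"commands": "0 0 0 30 -52 0 1; 0 0 0 30 -52 0 1; 0 0 0 30 -52 0 1; 0 0 0 30 -52 0 1; 0 0 0 0 0 0 1"}}

```text
time_s: 1.4
eef_pos: [0.4391, -0.1984, 0.3002]
eef_rot: [-0.0, 1.0, 0.003, 0.0]
wrist_force: [-0.7, -0.1, -0.3]
opening: 1.001
grasp_force: 0.0
```

```bash
cat > shot.py <<'E'
from h import *
import sys,pickle
o=get_obs();c=calibration('wrist');im=camera('wrist');pickle.dump((o,c,im),open(sys.argv[1]+'.pkl','wb'))
cv2.imwrite('pics/'+sys.argv[1]+'.png',cv2.resize(im,(800,600),interpolation=cv2.INTER_CUBIC))
print(o['time_s'],o['eef_pos'].round(4),o['eef_rot'].round(4),o['q'].round(3))
E
python3 shot.py w1
```

```text
1.4 [ 0.4391 -0.1984  0.3002] [-4.0e-04  1.0e+00  3.2e-03  1.0e-04] [-6.720e-01 -8.600e-02  1.746e+00  1.000e-03  1.482e+00  8.930e-01]
```

View pics/w1.png

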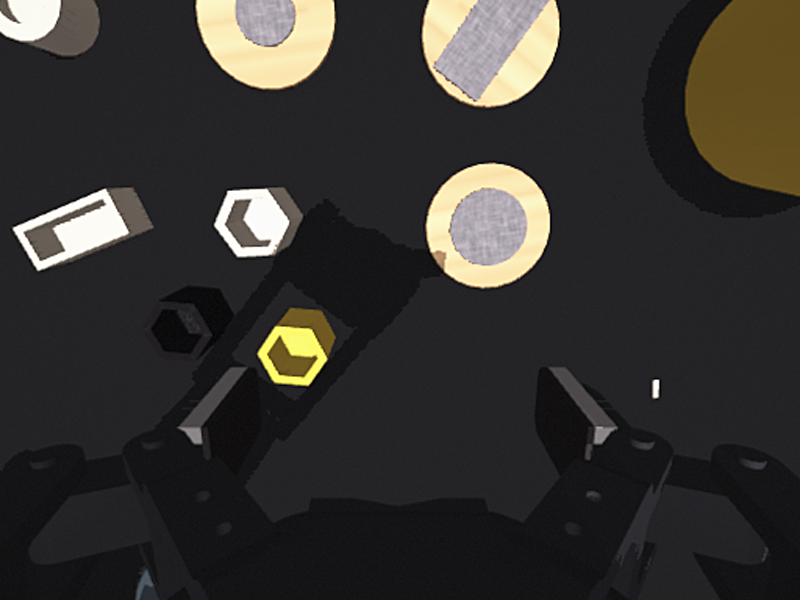

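The view is clear, but the far row is cut off at the top: pads at (265,15) and (490,40). The wide pad is at (488,226), the hexagon top at (253,222) and the oblong top at (68,230). I'll move further out and take two more views.

Request:
{"name": "servo_tool", "arguments": {"commands": "0 0 0 45 -35 0 1; 0 0 0 45 -35 0 1; 0 0 0 0 0 0 1"}}

```text
time_s: 1.82
eef_pos: [0.5292, -0.1315, 0.2995]
eef_rot: [-0.0, 1.0, 0.001, -0.0]
wrist_force: [-0.3, -0.6, 0.1]
opening: 1.002
grasp_force: 0.0
```

```bash
python3 shot.py w2
```

```text
1.825 [ 0.5292 -0.1315  0.2995] [-4.e-04  1.e+00  9.e-04 -4.e-04] [-0.461  0.064  1.598  0.     1.48   1.107]
```

Request:
{"name": "servo_tool", "arguments": {"commands": "0 0 0 0 -55 0 1; 0 0 0 0 -55 0 1; 0 0 0 0 -55 0 1; 0 0 0 0 -55 0 1; 0 0 0 0 -55 0 1"}}

```text
time_s: 2.5
eef_pos: [0.5278, 0.1421, 0.3004]
eef_rot: [0.0, 1.0, -0.002, 0.0]
wrist_force: [-0.0, 0.4, 0.4]
opening: 1.001
grasp_force: 0.0
```

Request:
{"name": "servo_tool", "arguments": {"commands": "0 0 0 0 -25 0 1;0 0 0 0 0 0 1"}}

```text
time_s: 2.75
eef_pos: [0.5277, 0.1674, 0.3002]
eef_rot: [0.0, 1.0, 0.0, -0.0]
wrist_force: [-0.0, -0.0, -0.2]
opening: 1.0
grasp_force: 0.0
```

```bash
python3 shot.py w3
python3 - <<'E'
import cv2,numpy as np
a=[cv2.resize(cv2.imread(f'pics/w{i}.png')[:400],(800,300)) if 0 else cv2.imread(f'pics/w{i}.png')[:400] for i in (2,3)]
cv2.imwrite('pics/m.png',cv2.resize(np.vstack(a),(600,600),interpolation=cv2.INTER_AREA))
E
```

```text
2.75 [0.5277 0.1674 0.3002] [ 3.e-04  1.e+00  1.e-04 -2.e-04] [ 0.093  0.083  1.577 -0.     1.482  1.664]
```

View pics/m.png

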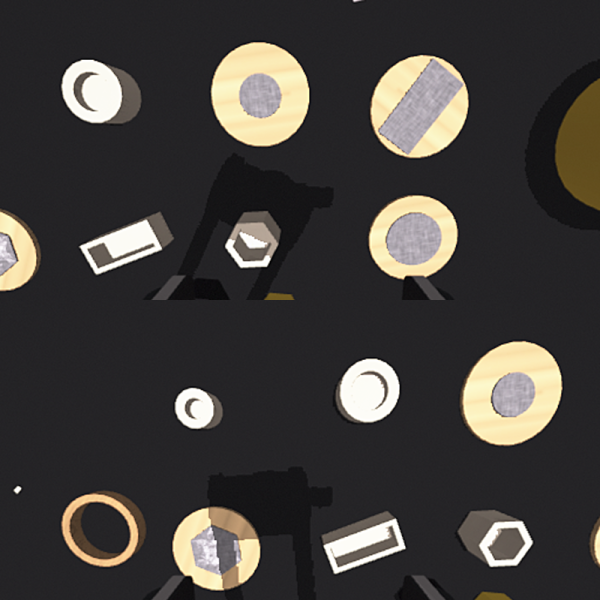

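Everything is in view across w2 and w3. I'll make top-down maps at the right heights and fit the outlines.

```bash
cat > fit.py <<'E'
from h import *
import pickle,sys
S=0.0007;H=0.07
def fit(name,shot,z,cx,cy,pad):
    o,c,im=pickle.load(open(shot+'.pkl','rb'))
    m=rect(c,im,z,cx,cy,H,S); hsv=cv2.cvtColor(m,cv2.COLOR_BGR2HSV); g=m.min(2)
    if pad: mask=((hsv[...,1]<55)&(hsv[...,2]>60)).astype(np.uint8)
    else: mask=(g>165).astype(np.uint8)
    mask=cv2.morphologyEx(mask,cv2.MORPH_OPEN,np.ones((3,3)))
    n,lab,st,ce=cv2.connectedComponentsWithStats(mask)
    k=[i for i in range(1,n) if st[i,4]>200]
    k=min(k,key=lambda i:np.hypot(*(ce[i]-100))-st[i,4]/100)
    cs=cv2.findContours((lab==k).astype(np.uint8),0,1)[0]; h=cv2.convexHull(np.vstack(cs))
    (u,v),(a,b),t=cv2.minAreaRect(h); M=cv2.moments(h); uc,vc=M['m10']/M['m00'],M['m01']/M['m00']
    W=lambda u,v:(round(cx+H-v*S,4),round(cy+H-u*S,4))
    bx=cv2.boxPoints(((u,v),(a,b),t)); e=bx[1]-bx[0] if np.linalg.norm(bx[1]-bx[0])>np.linalg.norm(bx[2]-bx[1]) else bx[2]-bx[1]
    yaw=np.degrees(np.arctan2(-e[0],-e[1]))
    ar=M['m00']*S*S*1e6
    print(name,'rect',W(u,v),'centroid',W(uc,vc),'size',round(a*S*1e3,1),round(b*S*1e3,1),'yawlong',round(yaw%180,1),'area mm2',round(ar))
    cv2.polylines(m,[h],True,(0,0,255),1);cv2.circle(m,(int(uc),int(vc)),2,(0,255,0),-1)
    return m
E
python3 - <<'E'
from fit import *
L=[('pw','w2',.012,.46,-.28,1),('po','w2',.012,.625,-.273,1),('ps','w2',.012,.637,-.086,1),('ph','w3',.012,.443,.276,1),
('hex','w1',.058,.459,-.075,0),('obl','w3',.042,.455,.086,0),('wide','w3',.048,.627,.09,0),('small','w3',.048,.614,.278,0)]
T=[fit(*l) for l in L]
for l in [('ps','w3',.012,.637,-.086,1),('wide','w2',.048,.627,.09,0),('hex','w3',.058,.459,-.075,0),('obl','w2',.042,.455,.086,0),('pw','w1',.012,.46,-.28,1)]: fit(*l)
cv2.imwrite('pics/tiles.png',np.vstack([np.hstack(T[:4]),np.hstack(T[4:])]))
E
```

```text
pw rect (0.4576, -0.2818) centroid (0.4576, -0.2819) size 70.7 72.1 yawlong 90.0 area mm2 4069
po rect (0.6125, -0.287) centroid (0.6154, -0.2808) size 78.5 100.6 yawlong 144.3 area mm2 6369
ps rect (0.6351, -0.0766) centroid (0.6374, -0.0795) size 95.5 49.8 yawlong 86.1 area mm2 3080
ph rect (0.4349, 0.2751) centroid (0.4345, 0.2777) size 73.6 73.5 yawlong 36.9 area mm2 3995
hex rect (0.4661, -0.075) centroid (0.4654, -0.0755) size 60.4 54.9 yawlong 33.1 area mm2 2546
obl rect (0.4563, 0.0868) centroid (0.4563, 0.0868) size 40.9 92.8 yawlong 111.4 area mm2 3781
wide rect (0.6351, 0.0914) centroid (0.6351, 0.0913) size 62.3 63.0 yawlong 90.0 area mm2 3143
small rect (0.6175, 0.2815) centroid (0.6174, 0.2813) size 40.6 40.6 yawlong 0.0 area mm2 1336
ps rect (0.6346, -0.0853) centroid (0.6345, -0.0854) size 49.7 50.4 yawlong 90.0 area mm2 1998
wide rect (0.6354, 0.0917) centroid (0.6353, 0.0917) size 63.0 62.3 yawlong 0.0 area mm2 3140
hex rect (0.465, -0.076) centroid (0.465, -0.0762) size 54.5 61.2 yawlong 93.5 area mm2 2563
obl rect (0.4564, 0.0874) centroid (0.4564, 0.0874) size 41.0 93.3 yawlong 111.3 area mm2 3782
pw rect (0.4576, -0.2818) centroid (0.4577, -0.282) size 70.7 72.1 yawlong 90.0 area mm2 4052
```

View pics/tiles.png

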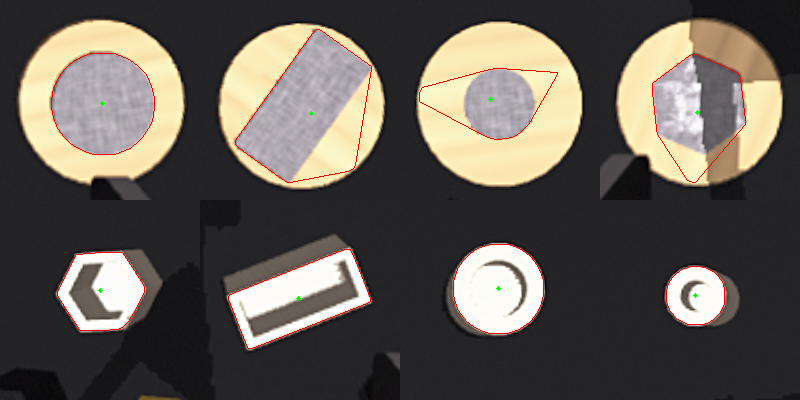

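All four casts fit well. Pads read off the map: wide (0.4576, -0.2818), small (0.6345, -0.0854), oblong about (0.621, -0.2755) at yaw 144°, hexagon about (0.441, 0.277) at yaw 6° (part in shadow, so I'll refine it). I'll start with the wide round one.

Request:
{"name": "servo_tool", "arguments": {"commands": "0 0 0 53.6 38 0 1; 0 0 0 53.6 38 0 1; 0 0 0 0 0 60 1; 0 0 0 0 0 60 1; 0 0 0 0 0 60 1"}}

```text
time_s: 3.42
eef_pos: [0.6299, 0.0921, 0.1187]
eef_rot: [0.0, 1.0, -0.002, 0.0]
wrist_force: [-0.1, 0.3, 0.5]
opening: 0.997
grasp_force: 0.0
```

Request:
{"name": "servo_tool", "arguments": {"commands": "0 0 0 0 0 0 1"}}

```text
time_s: 3.55
eef_pos: [0.6254, 0.093, 0.1146]
eef_rot: [0.0, 1.0, -0.002, -0.006]
wrist_force: [-0.4, -0.3, 0.2]
opening: 1.005
grasp_force: 0.0
```

Run:
```python
from h import *
import pickle
for sh,z,cx,cy,s in(('w2',.012,.621,-.2755,35),('w1',.012,.621,-.2755,35)):
    o,c,im=pickle.load(open(sh+'.pkl','rb')); m=rect(c,im,z,cx,cy,.07,.0005);h=cv2.cvtColor(m,cv2.COLOR_BGR2HSV)
    k=cv2.morphologyEx(((h[...,1]<s)&(h[...,2]>60)).astype(np.uint8),cv2.MORPH_OPEN,np.ones((9,9)))
    C=max(cv2.findContours(k,0,1)[0],key=cv2.contourArea);(u,v),(a,b),t=cv2.minAreaRect(C);print(sh,cx+.07-v*.0005,cy+.07-u*.0005,a/2,b/2,t)
```

```text
w2 0.6212364883422852 -0.2746689224243164 48.01027297973633 100.08921813964844 35.53767776489258
w1 0.6192092437744141 -0.2732042236328125 47.51171875 95.05667114257812 35.8033447265625
```

Request:
{"name": "servo_tool", "arguments": {"commands": "0 0 0 0 0 0 1;0 0 0 0 0 0 1"}}

```text
time_s: 3.8
eef_pos: [0.6324, 0.0949, 0.1243]
eef_rot: [0.0, 1.0, -0.0, 0.003]
wrist_force: [0.7, 0.1, 0.3]
opening: 1.0
grasp_force: 0.0
```

Run:
```python
from h import *
o=get_obs();print(o['eef_pos'],o['eef_rot'].round(4),o['q'].round(3),o['dq'].round(3))
```

```text
[0.63237681 0.09494986 0.12430078] [ 2.0e-04  1.0e+00 -4.0e-04  3.1e-03] [-0.036  0.424  1.526 -0.     1.186  1.535] [ 0.009 -0.     0.007 -0.    -0.006  0.   ]
```

Request:
{"name": "servo_tool", "arguments": {"commands": "0 -0.006 0 2.8 3.3 10 1; 0 0 0 0 0 30 1; 0 0 0 0 0 30 1; 0 0 0 0 0 20 1; 0 0 0 0 0 0 1"}}

```text
time_s: 4.42
eef_pos: [0.631, 0.0923, 0.0287]
eef_rot: [-0.0, 1.0, -0.0, -0.005]
wrist_force: [0.2, 0.3, 0.4]
opening: 1.002
grasp_force: 0.0
```

Request:
{"name": "servo_tool", "arguments": {"commands": "0 0 0 0 0 0 1; 0 0 0 0 0 0 1"}}

```text
time_s: 4.68
eef_pos: [0.6334, 0.0923, 0.0318]
eef_rot: [0.0, 1.0, -0.0, -0.002]
wrist_force: [0.2, -0.3, -0.2]
opening: 0.998
grasp_force: 0.0
```

```bash
python3 shot.py w4; python3 -c "
from bench import *;print(get_obs()['eef_pos'])"
```

```text
4.675 [0.6334 0.0923 0.0318] [ 1.0e-04  1.0e+00 -1.0e-04 -1.7e-03] [-0.04   0.554  1.55  -0.     1.041  1.531]
[0.63319575 0.09231055 0.03170319]
```

View pics/w4.png

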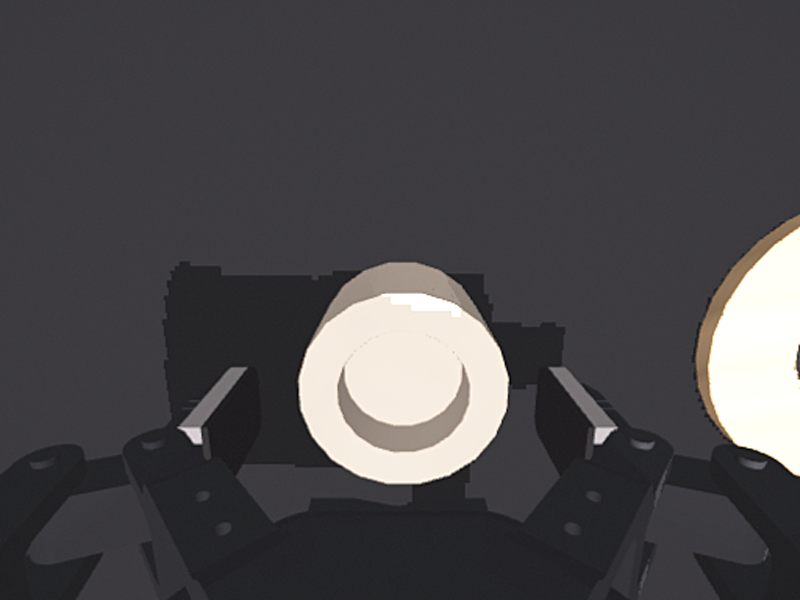

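The cast is centred between the fingers (centre about (403,390)). I'll lower the last bit and close.

Request:
{"name": "servo_tool", "arguments": {"commands": "0 0 0 1 0.5 9 1; 0 0 0 0 0 9 1; 0 0 0 0 0 0 1; 0 0 0 0 0 0 0.7; 0 0 0 0 0 0 0.4"}}

```text
time_s: 5.35
eef_pos: [0.6336, 0.0917, 0.0129]
eef_rot: [0.0, 1.0, -0.0, -0.002]
wrist_force: [-0.6, -0.7, -2.6]
opening: 0.736
grasp_force: 65.9
```

Request:
{"name": "servo_tool", "arguments": {"commands": "0 0 0 0 0 0 0.4; 0 0 0 0 0 0 0.4; 0 0 0 0 0 0 0.4"}}

```text
time_s: 5.72
eef_pos: [0.6336, 0.0918, 0.0128]
eef_rot: [0.0, 1.0, -0.0, -0.002]
wrist_force: [0.1, -0.1, 3.1]
opening: 0.729
grasp_force: 66.3
```

Request:
{"name": "servo_tool", "arguments": {"commands": "0 0 0 0 0 -20 0.4; 0 0 0 0 0 -40 0.4; 0 0 0 0 0 -40 0.4; 0 0 0 -14.8 31.1 0 0.4; 0 0 0 -14.8 31.1 0 0.4"}}

```text
time_s: 6.35
eef_pos: [0.6037, 0.0294, 0.1139]
eef_rot: [0.0, 1.0, 0.001, -0.002]
wrist_force: [-0.1, -0.3, -2.4]
opening: 0.738
grasp_force: 66.4
```

Request:
{"name": "servo_tool", "arguments": {"commands": "0 0 0 -14.8 31.1 0 0.4; 0 0 0 -14.8 31.1 0 0.4; 0 0 0 -14.8 31.1 0 0.4; 0 0 0 -14.8 31.1 0 0.4; 0 0 0 -14.8 31.1 0 0.4"}}

```text
time_s: 6.98
eef_pos: [0.5291, -0.1265, 0.1135]
eef_rot: [-0.0, 1.0, -0.0, -0.003]
wrist_force: [-0.1, 0.3, -2.2]
opening: 0.733
grasp_force: 66.4
```

Request:
{"name": "servo_tool", "arguments": {"commands": "0 0 0 -14.8 31.1 0 0.4; 0 0 0 -14.8 31.1 0 0.4; 0 0 0 -14.8 31.1 0 0.4; 0 0 0 -14.8 31.1 0 0.4; 0 0 0 -14.8 31.1 0 0.4"}}

```text
time_s: 7.6
eef_pos: [0.4552, -0.282, 0.114]
eef_rot: [-0.0, 1.0, -0.0, -0.003]
wrist_force: [-0.8, 0.5, -2.1]
opening: 0.734
grasp_force: 66.4
```

Request:
{"name": "servo_tool", "arguments": {"commands": "0 0 0 0 0 0 0.4; 0 0 0 0 0 0 0.4; 0 0 0 0 0 0 0.4; 0 0 0 0 0 0 0.4"}}

```text
time_s: 8.1
eef_pos: [0.4563, -0.2805, 0.1134]
eef_rot: [-0.0, 1.0, 0.001, -0.003]
wrist_force: [-0.5, 0.3, -2.1]
opening: 0.733
grasp_force: 66.5
```

```bash
python3 shot.py w5
```

```text
8.1 [ 0.4563 -0.2805  0.1134] [-1.0e-04  1.0e+00  6.0e-04 -3.1e-03] [-0.77   0.237  1.799 -0.005  1.11   0.801]
```

Request:
{"name": "servo_tool", "arguments": {"commands": "0 0 0 -0.3 1 20 0.4; 0 0 0 0 0 30 0.4; 0 0 0 0 0 24 0.4; 0 0 0 0 0 10 0.4; 0 0 0 0 0 2 0.4"}}

```text
time_s: 8.78
eef_pos: [0.4551, -0.282, 0.027]
eef_rot: [-0.0, 1.0, 0.0, -0.003]
wrist_force: [1.5, 0.2, -2.6]
opening: 0.731
grasp_force: 66.6
```

Request:
{"name": "servo_tool", "arguments": {"commands": "0 0 0 0 0 0 0.4; 0 0 0 0 0 0 0.4; 0 0 0 0 0 0 0.4"}}

```text
time_s: 9.15
eef_pos: [0.4556, -0.2827, 0.028]
eef_rot: [0.0, 1.0, -0.0, -0.003]
wrist_force: [0.4, -0.1, -2.7]
opening: 0.735
grasp_force: 66.6
```

Request:
{"name": "servo_tool", "arguments": {"commands": "0 0 0 0.4 -1 1.5 0.4; 0 0 0 0 0 1 0.4; 0 0 0 0 0 0.7 0.4; 0 0 0 0 0 0 0.4;0 0 0 0 0 0 0.4"}}

```text
time_s: 9.78
eef_pos: [0.4556, -0.2813, 0.0248]
eef_rot: [-0.0, 1.0, 0.0, -0.003]
wrist_force: [-2.3, 2.0, 5.4]
opening: 0.735
grasp_force: 67.6
```

Request:
{"name": "servo_tool", "arguments": {"commands": "0 0 0 0 0 0 0.85; 0 0 0 0 0 0 1; 0 0 0 0 0 0 1; 0 0 0 0 0 -15 1; 0 0 0 0 0 -35 1"}}

```text
time_s: 10.4
eef_pos: [0.4549, -0.2805, 0.074]
eef_rot: [-0.001, 1.0, -0.0, -0.004]
wrist_force: [-0.3, -0.4, 0.4]
opening: 0.999
grasp_force: 0.0
```

Request:
{"name": "servo_tool", "arguments": {"commands": "0 0 0 0 0 -40 1; 0 0 0 0 0 -20 1; 0 0 0 1.6 -34.3 0 1; 0 0 0 1.6 -34.3 0 1; 0 0 0 1.6 -34.3 0 1"}}

```text
time_s: 11.02
eef_pos: [0.4613, -0.1777, 0.1353]
eef_rot: [0.0, 1.0, -0.0, -0.002]
wrist_force: [0.3, 0.4, -0.2]
opening: 0.994
grasp_force: 0.0
```

Request:
{"name": "servo_tool", "arguments": {"commands": "0 0 0 1.6 -34.3 0 1; 0 0 0 1.6 -34.3 0 1; 0 0 0 1.6 -34.3 0 1; 0 0 -0.145 0 0 0 1; 0 0 -0.145 0 0 0 1"}}

```text
time_s: 11.65
eef_pos: [0.4662, -0.075, 0.1352]
eef_rot: [-0.0, 0.989, 0.147, -0.002]
wrist_force: [-0.1, -0.7, -0.8]
opening: 1.002
grasp_force: 0.0
```

Request:
{"name": "servo_tool", "arguments": {"commands": "0 0 -0.145 0 0 0 1; 0 0 -0.146 0 0 0 1; 0 0 0 0 0 0 1; 0 0 0 0 0 0 1; 0 0 0 0 0 0 1"}}

```text
time_s: 12.28
eef_pos: [0.4659, -0.0756, 0.1343]
eef_rot: [-0.001, 0.958, 0.286, -0.003]
wrist_force: [-1.4, -0.4, 0.4]
opening: 1.003
grasp_force: 0.0
```

```bash
python3 shot.py w6
python3 - <<'E'
from fit import *
fit('hex','w6',.058,.465,-.0757,0)
fit('hex','w5',.058,.465,-.0757,0);fit('wide','w6',.06,.4576,-.2818,0)
E
```

```text
12.275 [ 0.4659 -0.0756  0.1343] [-8.000e-04  9.583e-01  2.856e-01 -2.800e-03] [-0.411  0.07   1.943 -0.003  1.134  0.581]Traceback (most recent call last):
  File "<stdin>", line 2, in <module>
  File "fit.py", line 12, in fit
    k=min(k,key=lambda i:np.hypot(*(ce[i]-100))-st[i,4]/100)
ValueError: min() iterable argument is empty
```

View pics/w6.png

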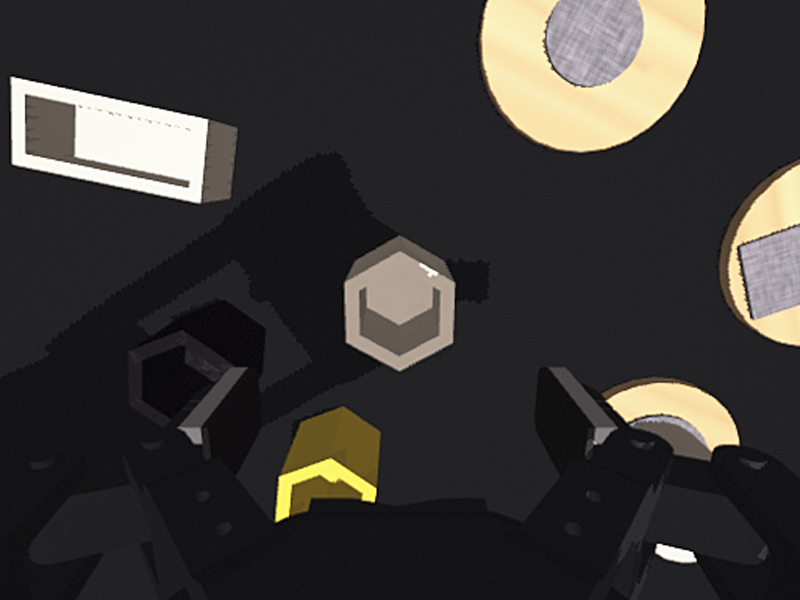

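The hexagon pot (centre (400,315)) has flats parallel to the fingers, and the decoys are clear of them. I'll descend and grip.

Request:
{"name": "servo_tool", "arguments": {"commands": "-0.003 0.005 0 -0.6 0 20 1; 0 0 0 0 0 30 1; 0 0 0 0 0 30 1; 0 0 0 0 0 20 1; 0 0 0 0 0 10 1"}}

```text
time_s: 12.95
eef_pos: [0.4645, -0.0756, 0.023]
eef_rot: [-0.001, 0.958, 0.286, -0.001]
wrist_force: [-1.1, 0.5, 0.6]
opening: 0.999
grasp_force: 0.0
```

Request:
{"name": "servo_tool", "arguments": {"commands": "0 0 0 0 0 6 1; 0 0 0 0 0 0 1; 0 0 0 0 0 0 1; 0 0 0 0 0 0 0.7; 0 0 0 0 0 0 0.4"}}

```text
time_s: 13.58
eef_pos: [0.4657, -0.076, 0.0187]
eef_rot: [0.0, 0.958, 0.286, 0.0]
wrist_force: [1.9, -1.0, 1.9]
opening: 0.626
grasp_force: 63.5
```

Request:
{"name": "servo_tool", "arguments": {"commands": "0 0 0 0 0 0 0.3; 0 0 0 0 0 0 0.3; 0 0 0 0 0 0 0.3"}}

```text
time_s: 13.95
eef_pos: [0.4658, -0.0761, 0.0187]
eef_rot: [0.0, 0.958, 0.286, 0.0]
wrist_force: [0.0, 0.4, 6.2]
opening: 0.626
grasp_force: 63.5
```

Request:
{"name": "servo_tool", "arguments": {"commands": "0 0 0 0 0 -20 0.3; 0 0 0 0 0 -40 0.3; 0 0 0 0 0 -40 0.3; 0 0 0.159 0 0 0 0.3; 0 0 0.158 0 0 0 0.3"}}

```text
time_s: 14.58
eef_pos: [0.4652, -0.0759, 0.1185]
eef_rot: [0.0, 0.992, 0.129, 0.0]
wrist_force: [-0.3, 0.1, -1.9]
opening: 0.628
grasp_force: 63.3
```

Request:
{"name": "servo_tool", "arguments": {"commands": "0 0 0.158 0 0 0 0.3; 0 0 0 1.2 -35 0 0.3; 0 0 0 1.2 -35 0 0.3; 0 0 0 1.2 -35 0 0.3; 0 0 0 1.2 -35 0 0.3"}}

```text
time_s: 15.2
eef_pos: [0.4546, 0.0649, 0.1178]
eef_rot: [-0.0, 0.999, 0.053, -0.0]
wrist_force: [-0.1, 0.5, -0.4]
opening: 0.626
grasp_force: 63.5
```

Request:
{"name": "servo_tool", "arguments": {"commands": "0 0 0 1.2 -35 0 0.3; 0 0 0 0 0 0 0.3; 0 0 0 0 0 0 0.3"}}

```text
time_s: 15.58
eef_pos: [0.4525, 0.0985, 0.1179]
eef_rot: [0.0, 0.999, 0.053, -0.0]
wrist_force: [0.9, -0.0, -1.7]
opening: 0.623
grasp_force: 63.7
```

```bash
python3 shot.py w7
python3 - <<'E'
from h import *
import pickle
o,c,im=pickle.load(open('w7.pkl','rb'));a=rect(c,im,.012,.441,.277,.07,.00035)
c=calibration('scene');im=cv2.imread('pics/scene0.png');b=rect(c,im,.012,.441,.277,.07,.00035)
cv2.imwrite('pics/ph.png',np.hstack([a,b]))
E
```

```text
15.575 [0.4525 0.0985 0.1179] [ 0.000e+00  9.986e-01  5.320e-02 -3.000e-04] [-0.043  0.072  1.98  -0.     1.091  1.422]
```

View pics/ph.png

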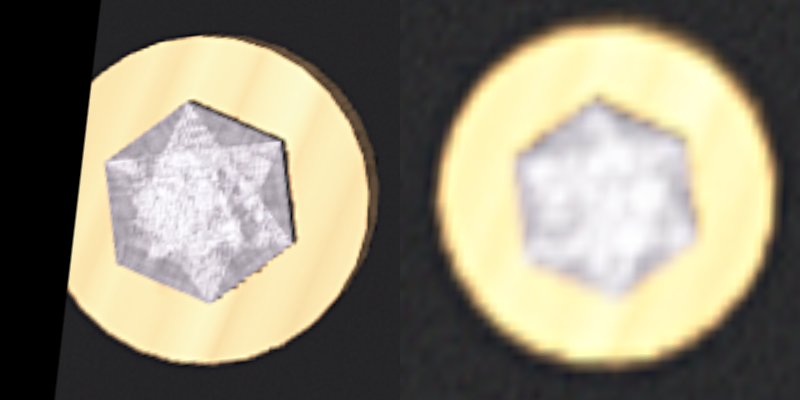

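Pad corners in the left tile are (190,100), (281,142), (296,241), (210,301), (118,263) and (106,160). That puts the centre at (0.4406, 0.2769) and the yaw at about 6.3°.

Request:
{"name": "servo_tool", "arguments": {"commands": "0 0 -0.004 1.4 -35.7 0 0.3; 0 0 0 1.4 -35.7 0 0.3; 0 0 0 1.4 -35.7 0 0.3; 0 0 0 1.4 -35.7 0 0.3; 0 0 0 1.4 -35.7 0 0.3"}}

```text
time_s: 16.25
eef_pos: [0.4407, 0.277, 0.1181]
eef_rot: [-0.0, 0.999, 0.054, -0.0]
wrist_force: [0.0, 0.1, -1.1]
opening: 0.623
grasp_force: 63.9
```

Request:
{"name": "servo_tool", "arguments": {"commands": "0 0 0 0 0 0 0.3; 0 0 0 0 0 20 0.3; 0 0 0 0 0 30 0.3; 0 0 0 0 0 22 0.3; 0 0 0 0 0 8 0.3"}}

```text
time_s: 16.88
eef_pos: [0.4397, 0.2752, 0.0367]
eef_rot: [0.0, 0.999, 0.054, -0.001]
wrist_force: [-0.2, -0.1, -0.4]
opening: 0.625
grasp_force: 63.9
```

Request:
{"name": "servo_tool", "arguments": {"commands": "0 0 0 0 0 3 0.3; 0 0 0 0 0 0 0.3; 0 0 0 0 0 0 0.3; 0 0 0 0 0 0 0.3"}}

```text
time_s: 17.38
eef_pos: [0.4407, 0.2772, 0.0358]
eef_rot: [-0.0, 0.998, 0.055, 0.0]
wrist_force: [0.1, 1.0, -1.0]
opening: 0.625
grasp_force: 63.9
```

```bash
python3 shot.py w8
```

```text
17.375 [0.4407 0.2772 0.0358] [-3.000e-04  9.985e-01  5.500e-02  5.000e-04] [0.333 0.331 1.873 0.    0.937 1.794]
```

Request:
{"name": "servo_tool", "arguments": {"commands": "0 0 0 0 0 2.5 0.3; 0 0 0 0 0 1.5 0.3; 0 0 0 0 0 0.7 0.3; 0 0 0 0 0 0.4 0.3; 0 0 0 0 0 0 0.3"}}

```text
time_s: 18.05
eef_pos: [0.4401, 0.277, 0.0307]
eef_rot: [0.0, 0.998, 0.055, -0.0]
wrist_force: [-4.0, -2.3, 7.6]
opening: 0.624
grasp_force: 64.9
```

Request:
{"name": "servo_tool", "arguments": {"commands": "0 0 0 0 0 0 0.3; 0 0 0 0 0 0 0.3"}}

```text
time_s: 18.3
eef_pos: [0.4401, 0.277, 0.0307]
eef_rot: [0.0, 0.998, 0.055, -0.0]
wrist_force: [-3.8, -1.4, 7.5]
opening: 0.628
grasp_force: 64.9
```

Request:
{"name": "servo_tool", "arguments": {"commands": "0 0 0 0 0 0 0.75; 0 0 0 0 0 0 0.9; 0 0 0 0 0 0 1; 0 0 0 0 0 -15 1; 0 0 0 0 0 -35 1"}}

```text
time_s: 18.92
eef_pos: [0.439, 0.2765, 0.0799]
eef_rot: [0.0, 0.998, 0.055, -0.002]
wrist_force: [0.3, 0.4, 0.0]
opening: 1.0
grasp_force: 0.0
```

Request:
{"name": "servo_tool", "arguments": {"commands": "0 0 0 0 0 -40 1; 0 0 0 0 0 -20 1; 0 0 0 35.4 3 0 1; 0 0 0 35.4 3 0 1; 0 0 0 35.4 3 0 1"}}

```text
time_s: 19.55
eef_pos: [0.5481, 0.2798, 0.1415]
eef_rot: [-0.0, 0.998, 0.055, 0.001]
wrist_force: [-0.9, -0.1, -0.4]
opening: 0.998
grasp_force: 0.0
```

Request:
{"name": "servo_tool", "arguments": {"commands": "0 0 0 35.4 3 0 1; 0 0 0 35.4 3 0 1; 0 0 0 0 0 0 1; 0 0 0 0 0 0 1; 0 0 0 0 0 0 1"}}

```text
time_s: 20.18
eef_pos: [0.6168, 0.2817, 0.1404]
eef_rot: [-0.0, 0.998, 0.055, -0.0]
wrist_force: [0.0, -0.5, 0.0]
opening: 1.002
grasp_force: 0.0
```

```bash
python3 shot.py w9
```

```text
20.175 [0.6168 0.2817 0.1404] [-1.000e-04  9.985e-01  5.520e-02 -3.000e-04] [0.254 0.488 1.399 0.    1.255 1.714]
```

View pics/w9.png

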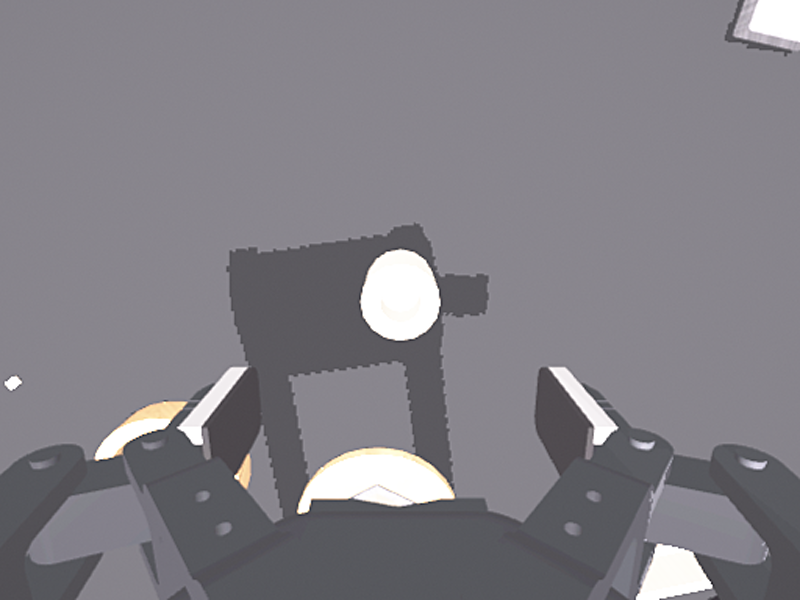

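The small cast is at (400,300), in line with the gripper. I'll descend and grip.

Request:
{"name": "servo_tool", "arguments": {"commands": "0 0 0 0.6 0.3 20 1; 0 0 0 0 0 30 1; 0 0 0 0 0 35 1; 0 0 0 0 0 25 1; 0 0 0 0 0 11 1"}}

```text
time_s: 20.85
eef_pos: [0.6162, 0.2808, 0.0157]
eef_rot: [0.0, 0.998, 0.055, -0.002]
wrist_force: [-0.7, -0.7, 0.8]
opening: 1.0
grasp_force: 0.0
```

Request:
{"name": "servo_tool", "arguments": {"commands": "0 0 0 0 0 5 1; 0 0 0 0 0 0 1; 0 0 0 0 0 0 1; 0 0 0 0 0 0 0.6; 0 0 0 0 0 0 0.4"}}

```text
time_s: 21.48
eef_pos: [0.6188, 0.2814, 0.0147]
eef_rot: [-0.0, 0.998, 0.055, 0.0]
wrist_force: [-0.6, -0.3, 0.2]
opening: 0.61
grasp_force: 0.0
```

Request:
{"name": "servo_tool", "arguments": {"commands": "0 0 0 0 0 0 0.2; 0 0 0 0 0 0 0.2; 0 0 0 0 0 0 0.2; 0 0 0 0 0 0 0.2"}}

```text
time_s: 21.98
eef_pos: [0.619, 0.2814, 0.0147]
eef_rot: [-0.0, 0.998, 0.055, 0.001]
wrist_force: [-0.2, -0.6, 5.3]
opening: 0.472
grasp_force: 60.7
```

Request:
{"name": "servo_tool", "arguments": {"commands": "0 0 0 0 0 -20 0.2; 0 0 0 0 0 -30 0.2; 0 0 0 0 0 -30 0.2; 0 0 0 -2.1 33.3 0 0.2; 0 0 0 -2.1 33.3 0 0.2"}}

```text
time_s: 22.6
eef_pos: [0.6216, 0.2143, 0.0954]
eef_rot: [-0.0, 0.998, 0.056, 0.0]
wrist_force: [0.3, -1.0, -1.7]
opening: 0.477
grasp_force: 60.7
```

Request:
{"name": "servo_tool", "arguments": {"commands": "0 0 0 -2.1 33.3 0 0.2; 0 0 0 -2.1 33.3 0 0.2; 0 0 0 -2.1 33.3 0 0.2; 0 0 0 -2.1 33.3 0 0.2; 0 0 0 -2.1 33.3 0 0.2"}}

```text
time_s: 23.22
eef_pos: [0.6291, 0.0469, 0.0946]
eef_rot: [-0.0, 0.998, 0.055, -0.0]
wrist_force: [-0.2, -0.8, -1.2]
opening: 0.474
grasp_force: 60.7
```

Request:
{"name": "servo_tool", "arguments": {"commands": "0 0 0 -2.1 33.3 0 0.2; 0 0 0 -2.1 33.3 0 0.2; 0 0 0 -2.1 33.3 0 0.2; 0 0 0 -2.1 33.3 0 0.2; 0 0 0 0 0 0 0.2"}}

```text
time_s: 23.85
eef_pos: [0.6357, -0.0879, 0.0947]
eef_rot: [0.0, 0.999, 0.053, 0.0]
wrist_force: [0.3, -0.0, -0.9]
opening: 0.478
grasp_force: 60.8
```

Request:
{"name": "servo_tool", "arguments": {"commands": "0 0 0 0 0 0 0.2; 0 0 0 0 0 0 0.2; 0 0 0 0 0 30 0.2; 0 0 0 0 0 30 0.2; 0 0 0 0 0 5 0.2"}}

```text
time_s: 24.48
eef_pos: [0.6332, -0.0835, 0.0268]
eef_rot: [-0.001, 0.998, 0.056, -0.003]
wrist_force: [-6.6, 1.8, 9.2]
opening: 0.479
grasp_force: 61.4
```

Request:
{"name": "servo_tool", "arguments": {"commands": "0 0 0 0 0 0 0.2; 0 0 0 0 0 0 0.2; 0 0 0 0 0 0 0.2;0 0 0 0 0 0 0.2"}}

```text
time_s: 24.98
eef_pos: [0.636, -0.0855, 0.0296]
eef_rot: [0.0, 0.998, 0.055, 0.0]
wrist_force: [-0.7, 0.7, -1.2]
opening: 0.476
grasp_force: 60.8
```

```bash
python3 shot.py w10
```

```text
24.975 [ 0.636  -0.0855  0.0296] [1.000e-04 9.985e-01 5.480e-02 4.000e-04] [-0.318  0.558  1.549  0.     1.033  1.143]
```

Request:
{"name": "servo_tool", "arguments": {"commands": "0 0 0 0 0 1.3 0.2; 0 0 0 0 0 1 0.2; 0 0 0 0 0 0.6 0.2; 0 0 0 0 0 0.2 0.2; 0 0 0 0 0 0 0.2"}}

```text
time_s: 25.65
eef_pos: [0.6356, -0.0854, 0.0267]
eef_rot: [-0.0, 0.998, 0.055, -0.0]
wrist_force: [-2.3, 1.7, 6.2]
opening: 0.477
grasp_force: 61.4
```

Request:
{"name": "servo_tool", "arguments": {"commands": "0 0 0 0 0 0 0.2; 0 0 0 0 0 0 0.2"}}

```text
time_s: 25.9
eef_pos: [0.6356, -0.0854, 0.0267]
eef_rot: [-0.0, 0.998, 0.055, -0.0]
wrist_force: [-3.2, 0.8, 5.9]
opening: 0.473
grasp_force: 61.4
```

Request:
{"name": "servo_tool", "arguments": {"commands": "0 0 0 0 0 0 0.6; 0 0 0 0 0 0 0.8; 0 0 0 0 0 0 1; 0 0 0 0 0 -15 1; 0 0 0 0 0 -35 1"}}

```text
time_s: 26.52
eef_pos: [0.6343, -0.085, 0.0753]
eef_rot: [-0.001, 0.998, 0.055, -0.002]
wrist_force: [0.1, 0.1, -0.9]
opening: 0.996
grasp_force: 0.0
```

Request:
{"name": "servo_tool", "arguments": {"commands": "0 0 0 0 0 -40 1; 0 0 0 0 0 -25 1; 0 0 0 -22.7 -27.3 0 1; 0 0 0 -22.7 -27.3 0 1; 0 0 0 -22.7 -27.3 0 1"}}

```text
time_s: 27.15
eef_pos: [0.5585, -0.0109, 0.1421]
eef_rot: [0.0, 0.999, 0.055, 0.001]
wrist_force: [-0.2, -0.8, -0.1]
opening: 1.001
grasp_force: 0.0
```

Request:
{"name": "servo_tool", "arguments": {"commands": "0 0 0 -22.7 -27.3 0 1; 0 0 0 -22.7 -27.3 0 1; 0 0 0 -22.7 -27.3 0 1; 0 0 0 -22.7 -27.3 0 1; 0 0 0 0 0 0 1"}}

```text
time_s: 27.78
eef_pos: [0.4555, 0.0885, 0.1417]
eef_rot: [-0.0, 0.998, 0.056, 0.0]
wrist_force: [-0.1, -0.2, 0.1]
opening: 1.002
grasp_force: 0.0
```

Request:
{"name": "servo_tool", "arguments": {"commands": "0 0 -0.153 0 0 0 1; 0 0 -0.153 0 0 0 1; 0 0 -0.153 0 0 0 1; 0 0 -0.153 0 0 0 1; 0 0 -0.153 0 0 0 1"}}

```text
time_s: 28.4
eef_pos: [0.458, 0.0864, 0.1419]
eef_rot: [0.0, 0.905, 0.426, 0.001]
wrist_force: [0.6, 0.5, -0.6]
opening: 1.003
grasp_force: 0.0
```

Request:
{"name": "servo_tool", "arguments": {"commands": "0 0 -0.153 0 0 0 1; 0 0 -0.153 0 0 0 1; 0 0 -0.153 0 0 0 1; 0 0 -0.153 0 0 0 1; 0 0 -0.153 0 0 0 1"}}

```text
time_s: 29.02
eef_pos: [0.458, 0.0864, 0.1419]
eef_rot: [0.001, 0.681, 0.733, 0.001]
wrist_force: [0.7, -0.1, 0.2]
opening: 0.997
grasp_force: 0.0
```

Request:
{"name": "servo_tool", "arguments": {"commands": "0 0 -0.153 0 0 0 1; 0 0 -0.15 0 0 0 1; 0 0 0 0 0 0 1; 0 0 0 0 0 0 1; 0 0 0 0 0 0 1"}}

```text
time_s: 29.65
eef_pos: [0.457, 0.087, 0.1411]
eef_rot: [0.0, 0.565, 0.825, 0.0]
wrist_force: [-0.1, -0.1, 0.0]
opening: 1.0
grasp_force: 0.0
```

```bash
python3 shot.py w11
```

```text
29.65 [0.457  0.087  0.1411] [0.000e+00 5.649e-01 8.252e-01 1.000e-04] [-0.068  0.04   1.959  0.     1.143 -0.438]
```

View pics/w11.png

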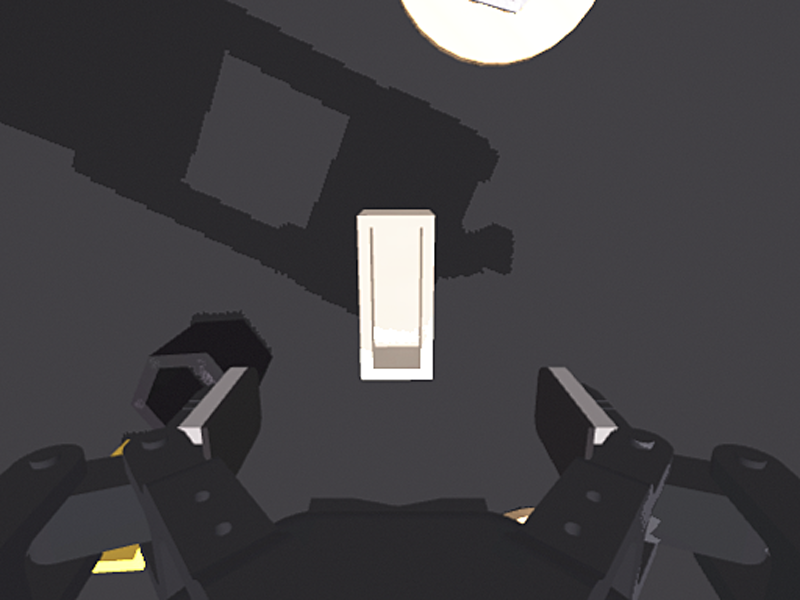

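The dish (centre (397,295)) lies straight along the fingers' line. I'll descend and grip.

Request:
{"name": "servo_tool", "arguments": {"commands": "0 0 0 0 -0.6 20 1; 0 0 0 0 0 30 1; 0 0 0 0 0 35 1; 0 0 0 0 0 25 1; 0 0 0 0 0 12 1"}}

```text
time_s: 30.32
eef_pos: [0.4553, 0.087, 0.0176]
eef_rot: [-0.001, 0.564, 0.826, -0.001]
wrist_force: [-0.0, 0.1, 0.7]
opening: 0.998
grasp_force: 0.0
```

Request:
{"name": "servo_tool", "arguments": {"commands": "0 0 0 0 0 5 1; 0 0 0 0 0 0 1; 0 0 0 0 0 0 1; 0 0 0 0 0 0 0.6; 0 0 0 0 0 0 0.4"}}

```text
time_s: 30.95
eef_pos: [0.4564, 0.087, 0.0143]
eef_rot: [0.0, 0.564, 0.826, 0.0]
wrist_force: [-0.6, -0.6, -0.6]
opening: 0.602
grasp_force: 0.0
```

Request:
{"name": "servo_tool", "arguments": {"commands": "0 0 0 0 0 0 0.2; 0 0 0 0 0 0 0.2; 0 0 0 0 0 0 0.2; 0 0 0 0 0 0 0.2"}}

```text
time_s: 31.45
eef_pos: [0.4566, 0.0869, 0.0144]
eef_rot: [0.0, 0.564, 0.826, 0.0]
wrist_force: [-0.9, 0.4, 6.4]
opening: 0.46
grasp_force: 61.4
```

Run:
```python
from h import *
o=get_obs();print(o['eef_pos'],o['eef_rot'].round(4))
```

```text
[0.45660123 0.08693398 0.01441322] [2.000e-04 5.641e-01 8.257e-01 2.000e-04]
```

Request:
{"name": "servo_tool", "arguments": {"commands": "0 0 0 0 0 -20 0.2; 0 0 0 0 0 -40 0.2; 0 0 0 0 0 -40 0.2; 0 0 -0.1445 0 0 0 0.2; 0 0 -0.1445 0 0 0 0.2"}}

```text
time_s: 32.08
eef_pos: [0.4562, 0.0869, 0.1143]
eef_rot: [0.0, 0.437, 0.899, 0.0]
wrist_force: [-0.3, -0.4, -1.8]
opening: 0.455
grasp_force: 60.9
```

Request:
{"name": "servo_tool", "arguments": {"commands": "0 0 -0.1445 0 0 0 0.2; 0 0 -0.1445 0 0 0 0.2; 0 0 0 -28.7 -16.5 0 0.2; 0 0 0 -28.7 -16.5 0 0.2; 0 0 0 -28.7 -16.5 0 0.2"}}

```text
time_s: 32.7
eef_pos: [0.4973, -0.0041, 0.1134]
eef_rot: [-0.001, 0.305, 0.952, 0.0]
wrist_force: [0.5, -0.0, -2.0]
opening: 0.459
grasp_force: 60.8
```

Request:
{"name": "servo_tool", "arguments": {"commands": "0 0 0 -28.7 -16.5 0 0.2; 0 0 0 -28.7 -16.5 0 0.2; 0 0 0 -28.7 -16.5 0 0.2; 0 0 0 -28.7 -16.5 0 0.2; 0 0 0 -28.7 -16.5 0 0.2"}}

```text
time_s: 33.33
eef_pos: [0.566, -0.1548, 0.1131]
eef_rot: [-0.001, 0.305, 0.952, 0.0]
wrist_force: [-1.3, -0.7, -0.8]
opening: 0.455
grasp_force: 60.8
```

Request:
{"name": "servo_tool", "arguments": {"commands": "0 0 0 -28.7 -16.5 0 0.2; 0 0 0 -28.7 -16.5 0 0.2; 0 0 0 -28.7 -16.5 0 0.2; 0 0 0 -28.7 -16.5 0 0.2; 0 0 0 0 0 0 0.2"}}

```text
time_s: 33.95
eef_pos: [0.6212, -0.2766, 0.1129]
eef_rot: [-0.0, 0.307, 0.952, -0.0]
wrist_force: [0.4, 0.1, -1.1]
opening: 0.459
grasp_force: 60.8
```

Request:
{"name": "servo_tool", "arguments": {"commands": "0 0 0 0 0 0 0.2; 0 0 0 0 0 0 0.2; 0 0 0 0 0 0 0.2"}}

```text
time_s: 34.33
eef_pos: [0.621, -0.2735, 0.1139]
eef_rot: [-0.0, 0.305, 0.952, 0.0]
wrist_force: [0.4, 1.3, -1.1]
opening: 0.456
grasp_force: 60.8
```

```bash
python3 shot.py w12
```

```text
34.325 [ 0.621  -0.2735  0.1139] [-3.000e-04  3.050e-01  9.524e-01  2.000e-04] [-0.589  0.518  1.412  0.     1.211 -1.54 ]
```

View pics/w12.png

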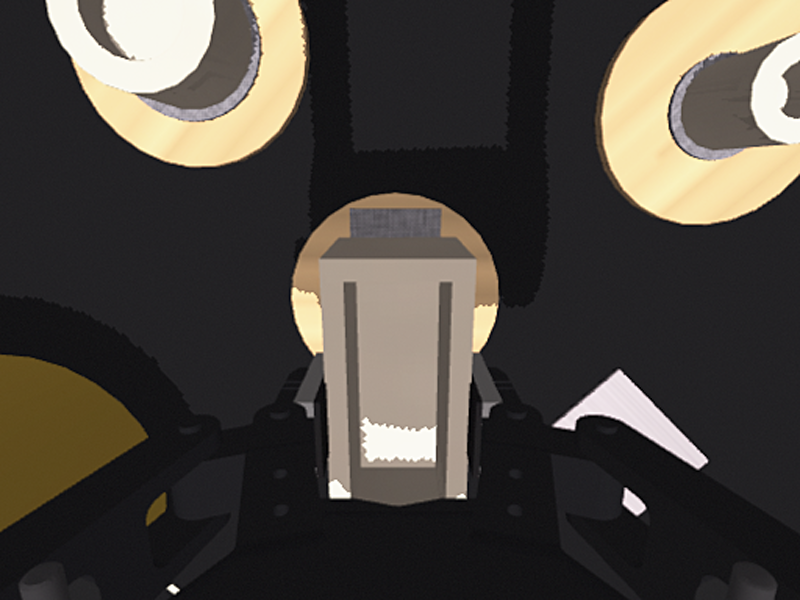

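The dish lines up with the pad's end visible ahead at (395,222). Both round casts sit inside their pads. I'll lower it.

Request:
{"name": "servo_tool", "arguments": {"commands": "0 0 0 -1 -0.9 15 0.2; 0 0 0 0 0 27 0.2; 0 0 0 0 0 22 0.2; 0 0 0 0 0 12 0.2; 0 0 0 0 0 5 0.2"}}

```text
time_s: 35.0
eef_pos: [0.621, -0.2755, 0.0316]
eef_rot: [-0.001, 0.305, 0.952, 0.0]
wrist_force: [-0.1, -0.0, -1.9]
opening: 0.455
grasp_force: 60.8
```

Request:
{"name": "servo_tool", "arguments": {"commands": "0 0 0 0 0 2 0.2; 0 0 0 0 0 0 0.2; 0 0 0 0 0 0 0.2; 0 0 0 0 0 0 0.2; 0 0 0 0 0 0 0.2"}}

```text
time_s: 35.62
eef_pos: [0.6216, -0.2758, 0.0311]
eef_rot: [0.0, 0.305, 0.952, 0.0]
wrist_force: [-0.4, 0.2, -1.3]
opening: 0.462
grasp_force: 60.8
```

Request:
{"name": "servo_tool", "arguments": {"commands": "0 0 0 0.9 0.6 2 0.2; 0 0 0 0 0 1.5 0.2; 0 0 0 0 0 0.8 0.2; 0 0 0 0 0 0.5 0.2; 0 0 0 0 0 0 0.2"}}

```text
time_s: 36.25
eef_pos: [0.621, -0.2746, 0.0265]
eef_rot: [-0.0, 0.305, 0.952, 0.0]
wrist_force: [-3.9, 2.5, 5.3]
opening: 0.456
grasp_force: 61.6
```

Request:
{"name": "servo_tool", "arguments": {"commands": "0 0 0 0 0 0 0.2; 0 0 0 0 0 0 0.2"}}

```text
time_s: 36.5
eef_pos: [0.621, -0.2746, 0.0265]
eef_rot: [-0.0, 0.305, 0.952, 0.0]
wrist_force: [-4.6, 2.7, 5.0]
opening: 0.455
grasp_force: 61.6
```

Request:
{"name": "servo_tool", "arguments": {"commands": "0 0 0 0 0 0 0.6; 0 0 0 0 0 0 0.8; 0 0 0 0 0 0 1; 0 0 0 0 0 -15 1; 0 0 0 0 0 -35 1"}}

```text
time_s: 37.12
eef_pos: [0.6199, -0.274, 0.0753]
eef_rot: [-0.002, 0.305, 0.952, 0.001]
wrist_force: [-0.3, -0.3, -0.2]
opening: 0.999
grasp_force: 0.0
```

Request:
{"name": "servo_tool", "arguments": {"commands": "0 0 0 0 0 -45 1; 0 0 0 0 0 -45 1; 0 0 0 0 0 -45 1; 0 0 0 0 0 -45 1; 0 0 0 0 0 -35 1"}}

```text
time_s: 37.75
eef_pos: [0.6215, -0.275, 0.295]
eef_rot: [0.002, 0.305, 0.952, -0.0]
wrist_force: [0.8, -0.8, -1.2]
opening: 1.004
grasp_force: 0.0
```

Request:
{"name": "servo_tool", "arguments": {"commands": "0 0 0 -25 0 0 1; 0 0 0 -25 0 0 1; 0 0 0 0 0 0 1; 0 0 0 0 0 0 1"}}

```text
time_s: 38.25
eef_pos: [0.6613, -0.3034, 0.2913]
eef_rot: [-0.0, 0.305, 0.952, 0.0]
wrist_force: [0.6, 0.3, 0.6]
opening: 0.999
grasp_force: 0.0
```

```bash
python3 shot.py w13
```

```text
38.25 [ 0.6613 -0.3034  0.2913] [-3.000e-04  3.054e-01  9.522e-01  2.000e-04] [-0.593  0.486  1.095  0.     1.561 -1.543]
```

Request:
{"name": "servo_tool", "arguments": {"commands": "0 0 0 38 39 0 1; 0 0 0 38 39 0 1; 0 0 0 38 39 0 1; 0 0 0 38 39 0 1; 0 0 0 38 39 0 1"}}

```text
time_s: 38.92
eef_pos: [0.6195, -0.0327, 0.2917]
eef_rot: [0.0, 0.305, 0.952, 0.0]
wrist_force: [0.2, 0.6, -0.0]
opening: 1.001
grasp_force: 0.0
```

Request:
{"name": "servo_tool", "arguments": {"commands": "0 0 0 38 39 0 1; 0 0 0 0 0 0 1; 0 0 0 0 0 0 1; 0 0 0 0 0 0 1"}}

```text
time_s: 39.42
eef_pos: [0.6124, 0.0178, 0.2911]
eef_rot: [-0.0, 0.306, 0.952, -0.0]
wrist_force: [0.3, 0.4, 0.4]
opening: 1.0
grasp_force: 0.0
```

```bash
python3 shot.py w14;  python3 - <<'E'
from h import *
import pickle
L=[('w13',.054,.4576,-.2818),('w13',.048,.6212,-.2747),('w13',.054,.6345,-.0854),('w14',.065,.4406,.2769)]
R=[]
for top in (1,0):
    T=[]
    for s,z,x,y in L:
        o,c,im=pickle.load(open(s+'.pkl','rb'));T.append(rect(c,im,{.054:.060,.048:.054,.065:.070}[z] if top else .012,x,y,.07,.0007))
        cv2.drawMarker(T[-1],(100,100),(0,0,255),0,8,1)
    R.append(np.hstack(T))
cv2.imwrite('pics/fin.png',np.vstack(R))
E
```

```text
39.425 [0.6124 0.0178 0.2911] [-0.      0.3061  0.952  -0.    ] [-0.164  0.222  1.438 -0.     1.482 -1.113]
```

View pics/fin.png

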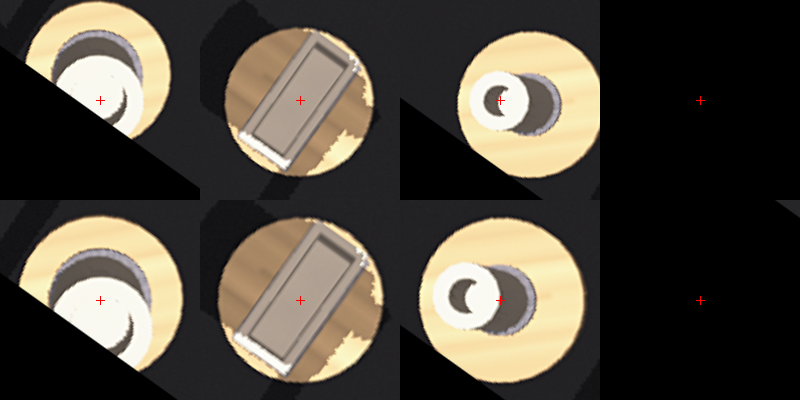

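Red crosses mark the pad centres. The wide, oblong and small tops are centred on them within about 1 mm, with the oblong aligned. The hexagon was out of view, so I'll move nearer.

Request:
{"name": "servo_tool", "arguments": {"commands": "0 0 0 40 0 0 1; 0 0 0 40 0 0 1; 0 0 0 40 0 0 1; 0 0 0 40 0 0 1; 0 0 0 0 0 0 1"}}

```text
time_s: 40.1
eef_pos: [0.4811, 0.1126, 0.2914]
eef_rot: [-0.0, 0.305, 0.952, 0.0]
wrist_force: [0.5, -0.6, -0.4]
opening: 1.0
grasp_force: 0.0
```

Request:
{"name": "servo_tool", "arguments": {"commands": "0 0 0 0 0 0 1; 0 0 0 0 0 0 1"}}

```text
time_s: 40.35
eef_pos: [0.4832, 0.1112, 0.2911]
eef_rot: [-0.0, 0.306, 0.952, -0.0]
wrist_force: [0.4, 0.0, 0.1]
opening: 1.001
grasp_force: 0.0
```

```bash
python3 shot.py w15;  python3 - <<'E'
from h import *
import pickle
T=[]
o,c,im=pickle.load(open('w15.pkl','rb'))
for z,x,y in ((.07,.4406,.2769),(.012,.4406,.2769)):
    m=rect(c,im,z,x,y,.07,.00035);cv2.drawMarker(m,(200,200),(0,0,255),0,8,1)
    R=[31,35.8][z<.05]/.35
    p=[(200-R*np.sin(a),200-R*np.cos(a)) for a in np.radians(6.3+60*np.arange(6))]
    cv2.polylines(m,[np.int32(np.round(p))],True,(0,0,255),1);T.append(m)
cv2.imwrite('pics/hexfin.png',np.hstack(T))
E
```

```text
40.35 [0.4832 0.1112 0.2911] [-1.000e-04  3.062e-01  9.520e-01 -0.000e+00] [-0.014 -0.047  1.727  0.     1.462 -0.962]
```

View pics/hexfin.png

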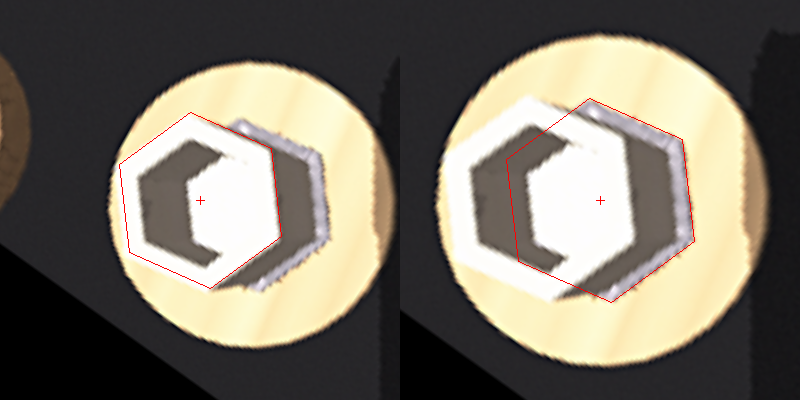

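The hexagon's outline matches its target in both position and turn, and the pad rim shows evenly. All four casts are placed.

```bash
python3 -c "
from bench import *;print(hand_in())"
```

```text
the job is handed in; nothing more can be done
None
```

I stood all four casts upright on their matching pads and handed the job in after about 40 s of robot time. In the last camera views each sat centred to about 1 mm, with the oblong dish and six-sided pot lined up. The arm never touched the tape roll.

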